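# Point out specimen, loupe and tray to a trainee

### The job

Show the trainee at the bench the next inspection job by pointing with the fingertips, in this order: first at the dark red mounted specimen, then at the small black stand loupe to inspect it with, then at the middle of the grey tray it goes into afterwards. Each time bring the fingertips straight over the thing, no more than about 5 cm above its top, and stay there for two seconds; finish with the hand still pointing at the tray. Touch and move nothing, and never bring the fingertips close over either of the two black specimens, which would mislead her.

Things in the scene. Friction and masses are not known exactly. Their poses are not given: they have to be found in the camera images.
- red_mount_top (a point): centre of the top face of the dark red resin-mounted specimen, an upright round disc 30 mm in diameter and 21 mm tall, standing on the bench among the others, with a small bright metal piece set in its top; z up
- black_mount_a_top (a point): centre of the top face of one black resin-mounted specimen, 30 mm in diameter, 21 mm tall, upright on the bench, with a small bright metal piece in its top; not to be pointed at
- black_mount_b_top (a point): centre of the top face of the other black resin-mounted specimen, the same in size and look; not to be pointed at
- stand_loupe_top (a point): centre of the mouth of the stand loupe, at the height of its upper rim: a black upright barrel 37 mm in diameter and 34 mm tall whose open top shows a grey lens inside when seen from above, standing on the bench; z up. The specimens and the loupe stand in a rough row from left to right in any order, their centres at least 75 mm apart
- tray_top (a point): point over the middle of the flat grey rectangular open tray, at the height of its rim (16 mm above the bench); the tray measures 90 mm along its x, 120 mm along its y, is empty and lies to the right of the row
Not all that is in view belongs to the job. Several things look just like the part that bears red_mount_top: the one meant starts farthest to the robot's left.

How it is judged:
By the outcome, as a careful person would: the job done as asked, in the order asked, and still so for the second after the job is handed in, with the robot touching nothing.
It also fails if it takes over 53 s, if anything falls off the work surface, if the arm or the gripper's body presses on something with over 40 N, if the wrist force passes 120 N, or if a joint passes its speed limit or range.

### The arm

A 6-joint arm with a two-finger parallel gripper is mounted at the origin on a cart in front of the work surface, level with it; the furniture and walls round the work are solid. World frame = base frame: x ahead of the robot, y to its left, z up, the work surface at z = 0. Lengths are in m, angles in degrees, forces in N, time in s.
With the tool pointing down it reaches from about 0.3 to 0.75 m from the base axis. Payload 8.5 kg.
Tool frame: the origin (TCP) lies on the centre line of the jaws, within the pads' length; the fingertips stand 17 mm ahead of it and the grasp point (between the pads) lies 2 mm behind it; z points along the fingers, y is the direction in which the jaws open and shut (so a half turn about z gives the same grasp; the last joint's range is limited). The gripper opens to 85 mm and grips with 20 to 120 N. Pads are 22 mm wide; open, the fingers measure 114 mm over their backs; the gripper's body (76 mm by 85 mm) begins 54 mm behind the grasp point. The pads swing forward as they close: fully open they stand 13 mm farther back than shut.
Start: joints at [-89.57, 21.807, 74.336, -0, 83.858, -12.336], TCP at [0.122, -0.536, 0.248] pointing down, gripper open.
Joint ranges: [-178.18, 178.18], [-50.72, 133.34], [12.68, 142.11], [-81.47, 261.47], [9.98, 163.14], [-165.26, 165.26]. Speed limits (degrees/s): [136.94, 136.94, 180, 180, 180, 180].

### API

Orientations are given as a 3x3 rotation matrix whose columns are the frame's x, y, z axes.
In Python, from rig import env, imaging, close_job gives the robot as it stands.
- The arm moves only by the tool step_arm, never from a script. Its argument "steps" is one flat list of numbers, 7 for each row, row after row: the opening, from 0 (shut) to 1 (fully open), then the shift along the tool's x, y, z as a fraction of full scale, then the turn, a rotation vector about the tool's x, y, z as a fraction of full scale. A call has 1 to 10 rows; each row is the pose to reach, as a shift and turn from the pose commanded when the call began, along the tool's axes at that moment; what a row does not reach only later rows make up. Full scale, the value 1, is 0.3 m for a shift and 45 degrees for a turn. A row lasts 1/10 s, in which the tool goes at most 50 mm and 8.59 degrees, less where a joint would pass 70% of its speed; a pose out of reach is approached as far as the arm can. A call with a number of a shift or a turn outside -1 to 1 is refused whole. A call with a gripper value outside its range is refused whole. The fingers move at their own pace and stop on an object; "grip_force" is the grip in N (left out, the last holds). Time passes only in rows, so rows that repeat a pose let the fingers close. It gives the time, the measured TCP pose, the force and the opening at its end, in the units of the state.
- env.observe(): the state, without advancing time (a new reading comes with each control period).
- imaging.get_image(name): name is "scene" or "top" or "wrist"; returns (picture, depth): 400x640x3 uint8, blue, green, red; 400x640 float32, m along the optical axis (not along the pixel's ray), 0 where there is no reading.
- imaging.get_calibration(name): a dict with "camera_matrix" (3x3 intrinsics, pixels), "world_from_camera" (4x4, takes a point from camera to world coordinates). Camera axes: x right, y down, z forward; pixel columns grow to the right and rows downward; lengths in m; the calibration is good to about 2 mm. The wrist camera is an equidistant fisheye: a pixel r from the principal point sees the ray r / f radians off the axis. A picture is of the moment at which its call begins: read the wrist's pose just before it. get_calibration takes no time and is no camera call; for the wrist camera it gives the pose at the moment of the call.
- close_job(): hands the job in, once; it reports no verdict.
Trained networks look in the newest picture that a camera, given by its name, has taken for a name from the list of things; names that differ only in an ending like _2 or _b are one class to them, and where a whole thing is asked for, a point or a joint stands for the part that bears it (a point fixed in the world has none). Each returns a list of dicts, best first, with "score" (0 to 1); they miss things now and then, are a little off and sometimes report something else, mostly with a low value. They report only what shows in the picture. A call takes as long as a camera call. They do not tell look-alikes from the thing itself.
- imaging.spot_in(camera, target): "pixel" ([column, row] in pixels, amid what is visible of it).
- imaging.regions_of(camera, target): "mask" (400x640 bool, what is visible of it) and "pixel" ([column, row] in pixels, amid what is visible of it).
- imaging.pinpoint(camera, target): "pixel" ([column, row] in pixels: a listed point, or the origin of a listed thing).
The state is a dict: "time_s": time; "q": joint angles; "qvel": joint speeds; "joint_efforts": joint torques, N m; "position": TCP position; "tool_rot": TCP orientation; "ft_force": force on the tool from outside, world axes, zero at the start; "wrist_torque": the same for the moment, N m; "grip_width": finger opening in m.
Only numpy, scipy, OpenCV 4.12 (cv2) and the standard library are available. Lean on these libraries where they do the work, as an engineer would, in place of code of your own. Each camera call takes 0.05 s, during which the arm holds its last target.

## Working session

There is one attempt and no reset: what is moved stays moved. The work goes in short steps, Python scripts to look and compute and a tool call to move; the robot and the scene stay as the last step left them, time stands still between calls to the robot, and variables do not carry over. Pictures are saved under pics/ and viewed, and the job is handed in when it is done.

Besides the shell and the picture viewer there is one more tool, called after "Emit:" as name(argument=value, ...) on one line, values as JSON. step_arm: Moves the arm, as the interface text tells. Shift numbers are shares of 0.3 m and turn numbers shares of 45 degrees, none past 1 either way. Its arguments: {"type":"object","properties":{"steps":{"type":"array","items":{"type":"number"}},"grip_force":{"type":"number"}},"required":["steps"]}

```bash
mkdir -p pics; ls
python3 - <<'E'
from rig import env, imaging
import cv2, numpy as np
s=env.observe(); print(s['time_s'],s['position'],s['tool_rot'],s['grip_width'])
for n in ['top','scene']:
    p,d=imaging.get_image(n); cv2.imwrite(f'pics/{n}0.png',p); np.save(f'{n}_d.npy',d); np.save(f'{n}_p.npy',p)
    c=imaging.get_calibration(n); print(n,c['camera_matrix'],c['world_from_camera'])
E
```

```text
pics
0.0 [ 0.12152431 -0.53613143  0.24770368] [[ 9.75291934e-01  2.20919992e-01  1.04821527e-05]
 [ 2.20919737e-01 -9.75290881e-01  1.47238107e-03]
 [ 3.35501563e-04 -1.43368567e-03 -9.99998916e-01]] 0.08500837574396244
top [[404.63303798   0.         317.87704419]
 [  0.         404.63303798 201.27857328]
 [  0.           0.           1.        ]] [[ 0.01439808 -0.99767868  0.06655782  0.45569869]
 [-0.99989551 -0.01428002  0.00224923 -0.18022722]
 [-0.00129356 -0.06658325 -0.99778003  0.95846059]
 [ 0.          0.          0.          1.        ]]
scene [[496.88369152   0.         312.64181331]
 [  0.         496.88369152 198.4326176 ]
 [  0.           0.           1.        ]] [[-0.81621688 -0.2853817   0.5023418   0.02064883]
 [-0.57761105  0.38431726 -0.7201845   0.56254496]
 [ 0.01246885 -0.87798493 -0.47852586  0.51826632]
 [ 0.          0.          0.          1.        ]]
```

View pics/top0.png

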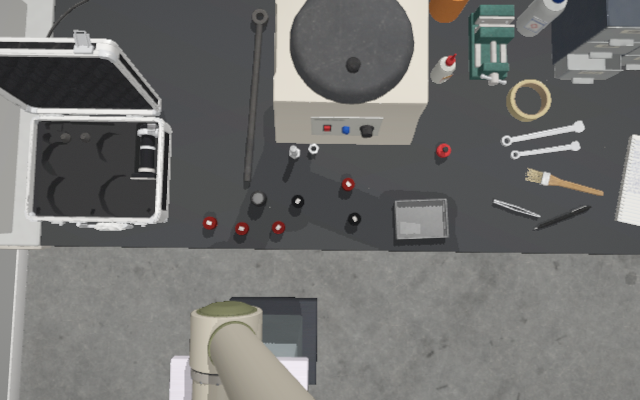

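View pics/scene0.png

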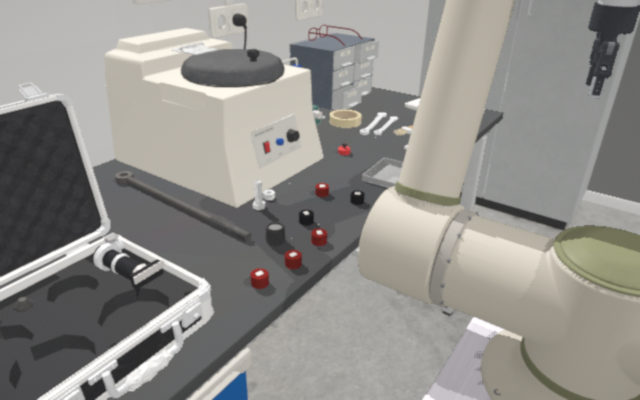

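The top view shows four dark red mounts, at (209,223), (241,229), (278,228) and (348,184). The black mounts are at (298,201) and (355,218), the loupe at (258,199), and the tray at (421,220). The leftmost red mount is the one at (209,223).

```bash
cat > h.py <<'E'
import numpy as np
from rig import env, imaging
def toW(n,d,mask):
    c=imaging.get_calibration(n);K=c['camera_matrix'];T=c['world_from_camera']
    v,u=np.nonzero(mask&(d>0)); z=d[v,u]
    P=np.stack([(u-K[0,2])*z/K[0,0],(v-K[1,2])*z/K[1,1],z],1)
    return P@T[:3,:3].T+T[:3,3],u,v
def pixW(n,uv,h):
    c=imaging.get_calibration(n);K=c['camera_matrix'];T=c['world_from_camera']
    r=T[:3,:3]@np.array([(uv[0]-K[0,2])/K[0,0],(uv[1]-K[1,2])/K[1,1],1]);o=T[:3,3]
    return o+r*(h-o[2])/r[2]
E
python3 - <<'E'
from h import *
import cv2
d=np.load('top_d.npy')
P,u,v=toW('top',d,np.ones(d.shape,bool))
for n,c,r in [('R1',(209,223),11),('R2',(241,229),11),('R3',(278,228),11),('R4',(348,184),11),('A',(298,201),11),('B',(355,218),11),('L',(258,199),13),('tray',(421,220),36),('post',(294,152),9),('ring',(313,148),6),('redcap',(444,150),9)]:
    m=(abs(u-c[0])<r)&(abs(v-c[1])<r); Q=P[m]; top=Q[:,2].max(); 
    hi=Q[Q[:,2]>(0.008 if n!='tray' else .012)]
    t=Q[Q[:,2]>np.percentile(hi[:,2],95)-0.006]
    print(n,'min z %.3f max z %.3f'%(Q[:,2].min(),top),'topmid',np.round((t.min(0)+t.max(0))/2,3),'ext',np.round(np.ptp(t,axis=0),3),'med',np.round(np.median(t,0),3))
p,_=imaging.get_image('top')
for t,h in [('red_mount_top',.021),('black_mount_a_top',.021),('stand_loupe_top',.034),('tray_top',.016)]:
    for r in imaging.pinpoint('top',t): print(t,round(r['score'],2),np.round(r['pixel'],1),np.round(pixW('top',r['pixel'],h),3))
pic=cv2.resize(p[130:250,180:460],(800,343),interpolation=cv2.INTER_CUBIC); cv2.imwrite('pics/crop.png',pic)
E
```

```text
R1 min z -0.006 max z 0.024 topmid [0.464 0.075 0.02 ] ext [0.028 0.03  0.008] med [0.464 0.075 0.019]
R2 min z -0.006 max z 0.023 topmid [ 0.454 -0.001  0.02 ] ext [0.028 0.028 0.006] med [ 0.454 -0.001  0.02 ]
R3 min z -0.006 max z 0.023 topmid [ 0.457 -0.085  0.02 ] ext [0.028 0.03  0.007] med [ 0.457 -0.086  0.02 ]
R4 min z -0.006 max z 0.026 topmid [ 0.56  -0.246  0.021] ext [0.028 0.028 0.009] med [ 0.56  -0.246  0.02 ]
A min z -0.006 max z 0.024 topmid [ 0.518 -0.13   0.02 ] ext [0.028 0.028 0.007] med [ 0.518 -0.13   0.02 ]
B min z -0.005 max z 0.025 topmid [ 0.478 -0.263  0.021] ext [0.028 0.028 0.009] med [ 0.479 -0.262  0.02 ]
L min z -0.005 max z 0.037 topmid [ 0.523 -0.038  0.033] ext [0.033 0.032 0.009] med [ 0.523 -0.038  0.032]
tray min z -0.813 max z 0.020 topmid [ 0.481 -0.418  0.016] ext [0.095 0.124 0.008] med [ 0.483 -0.422  0.015]
post min z -0.005 max z 0.063 topmid [ 0.633 -0.119  0.059] ext [0.013 0.011 0.008] med [ 0.633 -0.119  0.059]
ring min z -0.005 max z 0.017 topmid [ 0.645 -0.165  0.013] ext [0.024 0.024 0.007] med [ 0.649 -0.165  0.013]
redcap min z -0.004 max z 0.029 topmid [ 0.644 -0.472  0.025] ext [0.012 0.011 0.008] med [ 0.644 -0.472  0.025]
red_mount_top 0.66 [277.4 226.5] [ 0.458 -0.085  0.021]
red_mount_top 0.65 [208.4 222.6] [0.465 0.075 0.021]
red_mount_top 0.64 [241.4 227.8] [ 0.454 -0.002  0.021]
red_mount_top 0.52 [348.3 184.8] [ 0.558 -0.248  0.021]
black_mount_a_top 0.46 [297.7 200.8] [ 0.519 -0.131  0.021]
stand_loupe_top 0.64 [258.8 198.3] [ 0.522 -0.043  0.034]
tray_top 0.94 [423.6 221. ] [ 0.476 -0.425  0.016]
```

Run:
```python
from h import *
import cv2
p,d=imaging.get_image('scene')
for t,h in [('red_mount_top',.021),('black_mount_a_top',.021),('stand_loupe_top',.034),('tray_top',.016)]:
    for r in imaging.pinpoint('scene',t): print(t,round(r['score'],2),np.round(r['pixel'],1),np.round(pixW('scene',r['pixel'],h),3))
P,u,v=toW('top',np.load('top_d.npy'),np.ones((400,640),bool))
# tall things along the path
m=(P[:,0]>.3)&(P[:,0]<.62)&(P[:,1]>-.5)&(P[:,1]<.2)
for y in np.arange(-.5,.2,.05):
  print(round(y,2),[round(float(P[m&(abs(P[:,1]-y)<.025)&(abs(P[:,0]-x)<.02)][:,2].max(initial=0)),3) for x in np.arange(.34,.62,.04)])
```

```text
red_mount_top 0.81 [293.  252.5] [ 0.456 -0.005  0.021]
red_mount_top 0.69 [322.9 185.7] [ 0.558 -0.247  0.021]
red_mount_top 0.56 [319.6 231.1] [ 0.459 -0.09   0.021]
black_mount_a_top 0.46 [304.4 211.6] [ 0.524 -0.131  0.021]
stand_loupe_top 0.73 [272.  226.7] [ 0.526 -0.033  0.034]
tray_top 0.7 [387.5 172.2] [ 0.481 -0.403  0.016]
-0.5 [0.0, 0.0, 0.017, 0.019, 0.017, 0.014, 0.004]
-0.45 [0.0, 0.0, 0.018, 0.016, 0.017, 0.019, 0.003]
-0.4 [0.0, 0.0, 0.02, 0.007, 0.007, 0.017, 0.004]
-0.35 [0.0, 0.0, 0.017, 0.019, 0.017, 0.018, 0.005]
-0.3 [0.0, 0.0, 0.004, 0.021, 0.022, 0.004, 0.005]
-0.25 [0.0, 0.0, 0.004, 0.023, 0.025, 0.024, 0.026]
-0.2 [0.0, 0.0, 0.004, 0.004, 0.004, 0.004, 0.004]
-0.15 [0.0, 0.0, 0.004, 0.004, 0.024, 0.023, 0.006]
-0.1 [0.0, 0.0, 0.005, 0.023, 0.022, 0.023, 0.004]
-0.05 [0.0, 0.0, 0.003, 0.021, 0.036, 0.037, 0.006]
-0.0 [0.0, 0.0, 0.022, 0.023, 0.034, 0.036, 0.019]
0.05 [0.0, 0.0, 0.004, 0.022, 0.004, 0.003, 0.004]
0.1 [0.0, 0.0, 0.004, 0.024, 0.005, 0.003, 0.005]
0.15 [0.0, 0.0, 0.004, 0.055, 0.062, 0.062, 0.062]
```

View pics/crop.png

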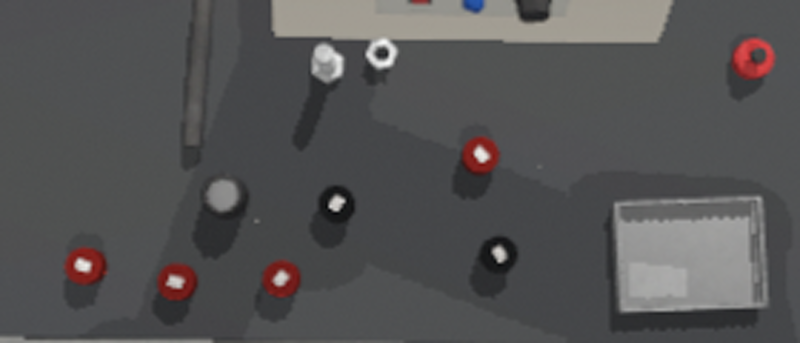

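Emit:
step_arm(steps=[0, 0.1, -0.04, 0, 0, 0, 0, 0, 0.2, -0.08, 0, 0, 0, 0, 0, 0.3, -0.12, 0, 0, 0, 0, 0, 0.41, -0.16, 0, 0, 0, 0, 0, 0.52, -0.2, 0, 0, 0, 0, 0, 0.63, -0.25, 0, 0, 0, 0, 0, 0.74, -0.29, 0, 0, 0, 0, 0, 0.85, -0.33, 0, 0, 0, 0, 0, 0.97, -0.38, 0, 0, 0, 0, 0, 0.97, -0.38, 0, 0, 0, 0], grip_force=20)

```text
time_s: 1.6
position: [0.3828, -0.3584, 0.2484]
tool_rot: [[0.974, 0.225, 0.001], [0.225, -0.974, 0.0], [0.001, -0.0, -1.0]]
ft_force: [0.0, -0.3, -0.4]
grip_width: -0.0
```

Emit:
step_arm(steps=[0, 0.03, -0.09, 0.02, 0, 0, 0, 0, 0.06, -0.19, 0.04, 0, 0, 0, 0, 0.09, -0.29, 0.06, 0, 0, 0, 0, 0.12, -0.39, 0.08, 0, 0, 0, 0, 0.15, -0.49, 0.1, 0, 0, 0, 0, 0.18, -0.59, 0.12, 0, 0, 0, 0, 0.21, -0.69, 0.14, 0, 0, 0, 0, 0.24, -0.79, 0.16, 0, 0, 0, 0, 0.27, -0.89, 0.17, 0, 0, 0, 0, 0.27, -0.89, 0.17, 0, 0, 0])

```text
time_s: 2.6
position: [0.3995, -0.0803, 0.1971]
tool_rot: [[0.975, 0.224, -0.001], [0.224, -0.975, 0.001], [-0.001, -0.001, -1.0]]
ft_force: [0.1, -0.6, -0.3]
grip_width: 0.0004
```

Emit:
step_arm(steps=[0, 0.06, -0.09, 0.02, 0, 0, 0, 0, 0.12, -0.17, 0.05, 0, 0, 0, 0, 0.17, -0.25, 0.08, 0, 0, 0, 0, 0.23, -0.33, 0.12, 0, 0, 0, 0, 0.28, -0.4, 0.16, 0, 0, 0, 0, 0.32, -0.46, 0.2, 0, 0, 0, 0, 0.32, -0.46, 0.22, 0, 0, 0, 0, 0.32, -0.46, 0.22, 0, 0, 0])

```text
time_s: 3.4
position: [0.4631, 0.0724, 0.1307]
tool_rot: [[0.975, 0.221, -0.001], [0.221, -0.975, -0.0], [-0.002, -0.0, -1.0]]
ft_force: [0.1, -0.6, 0.7]
grip_width: 0.0
```

Run:
```python
from h import *
import cv2
s=env.observe();print(s['time_s'],s['position'],s['tool_rot'])
for n in ['scene','wrist','top']:
    p,d=imaging.get_image(n); cv2.imwrite(f'pics/{n}1.png',p)
c=imaging.get_calibration('wrist');print(c)
```

```text
3.4 [0.4631046  0.07241238 0.13073294] [[ 9.75244523e-01  2.21124124e-01 -1.49768946e-03]
 [ 2.21123978e-01 -9.75245670e-01 -2.64400314e-04]
 [-1.51908045e-03 -7.33200933e-05 -9.99998844e-01]]
{'camera_matrix': array([[309.70691629,   0.        , 317.59306368],
       [  0.        , 309.70691629, 200.40400948],
       [  0.        ,   0.        ,   1.        ]]), 'world_from_camera': array([[ 2.20068999e-01, -9.22047933e-01, -3.18429339e-01,
         5.46608305e-01],
       [-9.75483859e-01, -2.07700285e-01, -7.27449876e-02,
         9.05018205e-02],
       [ 9.36501147e-04,  3.26631597e-01, -9.45151270e-01,
         2.56046133e-01],
       [ 0.00000000e+00,  0.00000000e+00,  0.00000000e+00,
         1.00000000e+00]])}
```

View pics/scene1.png

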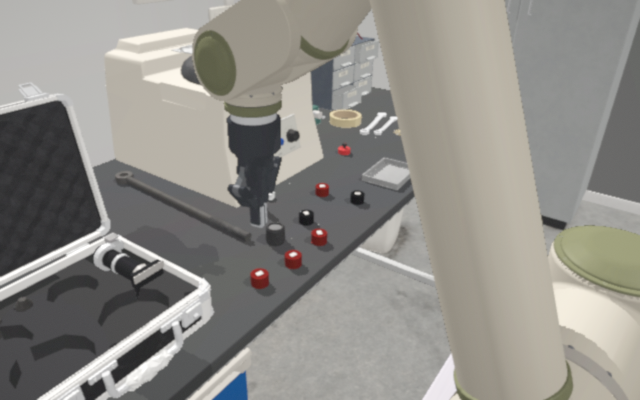

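View pics/wrist1.png

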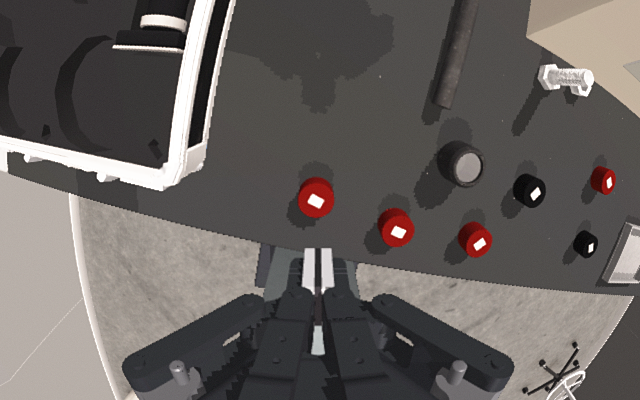

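The wrist view shows the shut fingertips at (318,255), the target red mount's top at (316,200) and the loupe's lens at (467,167). The scene view shows nothing near the hand. I'll cross-check the positions with the wrist view.

Run:
```python
from h import *
c=imaging.get_calibration('wrist');K=c['camera_matrix'];T=c['world_from_camera']
def fw(u,v,h):
    x=(u-K[0,2])/K[0,0];y=(v-K[1,2])/K[1,1];t=np.hypot(x,y)
    r=T[:3,:3]@np.array([x/t*np.sin(t),y/t*np.sin(t),np.cos(t)]);o=T[:3,3]
    return np.round(o+r*(h-o[2])/r[2],3)
p,d=imaging.get_image('wrist')
for t,h in [('red_mount_top',.021),('stand_loupe_top',.034),('tray_top',.016),('black_mount_a_top',.021)]:
    for r in imaging.pinpoint('wrist',t): print(t,round(r['score'],2),np.round(r['pixel'],1),fw(*r['pixel'],h))
print(fw(316,200,.021), env.observe()['position'])
```

```text
red_mount_top 0.88 [397.6 230.4] [ 0.456 -0.     0.021]
red_mount_top 0.83 [315.6 199.8] [0.468 0.074 0.021]
red_mount_top 0.74 [609.5 180.6] [ 0.564 -0.247  0.021]
red_mount_top 0.58 [478.  247.3] [ 0.455 -0.086  0.021]
stand_loupe_top 0.6 [470.  164.8] [ 0.528 -0.038  0.034]
tray_top 0.55 [635.6 257.5] [ 0.482 -0.416  0.016]
black_mount_a_top 0.6 [534.9 192.2] [ 0.521 -0.129  0.021]
[0.467 0.074 0.021] [0.46335296 0.07280447 0.13166166]
```

Emit:
step_arm(steps=[0, 0.01, -0.01, 0.04, 0, 0, 0, 0, 0.01, -0.01, 0.09, 0, 0, 0, 0, 0.01, -0.01, 0.14, 0, 0, 0, 0, 0.01, -0.01, 0.18, 0, 0, 0, 0, 0.01, -0.01, 0.2, 0, 0, 0, 0, 0.01, -0.01, 0.21, 0, 0, 0, 0, 0.01, -0.01, 0.21, 0, 0, 0, 0, 0.01, -0.01, 0.21, 0, 0, 0])

```text
time_s: 4.6
position: [0.4658, 0.0767, 0.0688]
tool_rot: [[0.975, 0.221, 0.001], [0.221, -0.975, -0.0], [0.001, 0.0, -1.0]]
ft_force: [-0.6, 0.3, -0.5]
grip_width: 0.0001
```

Emit:
step_arm(steps=[0, 0, 0, 0, 0, 0, 0, 0, 0, 0, 0, 0, 0, 0, 0, 0, 0, 0, 0, 0, 0, 0, 0, 0, 0, 0, 0, 0, 0, 0, 0, 0, 0, 0, 0, 0, 0, 0, 0, 0, 0, 0, 0, 0, 0, 0, 0, 0, 0, 0, 0, 0, 0, 0, 0, 0, 0, 0, 0, 0, 0, 0, 0, 0, 0, 0, 0, 0, 0, 0])

```text
time_s: 5.6
position: [0.4655, 0.0768, 0.0683]
tool_rot: [[0.975, 0.221, -0.0], [0.221, -0.975, 0.0], [0.0, -0.0, -1.0]]
ft_force: [-0.2, -0.5, -0.4]
grip_width: -0.0
```

Run:
```python
from h import *
import cv2
print(env.observe()['position'])
for n in ['scene','wrist']:
    p,d=imaging.get_image(n); cv2.imwrite(f'pics/{n}2.png',p)
```

```text
[0.46553934 0.07679673 0.06832292]
```

Emit:
step_arm(steps=[0, 0, 0, 0, 0, 0, 0, 0, 0, 0, 0, 0, 0, 0, 0, 0, 0, 0, 0, 0, 0, 0, 0, 0, 0, 0, 0, 0, 0, 0, 0, 0, 0, 0, 0, 0, 0, 0, 0, 0, 0, 0, 0, 0, 0, 0, 0, 0, 0, 0, 0, 0, 0, 0, 0, 0, 0, 0, 0, 0, 0, 0, 0, 0, 0, 0, 0, 0, 0, 0])

```text
time_s: 6.7
position: [0.4655, 0.0768, 0.0683]
tool_rot: [[0.975, 0.221, -0.0], [0.221, -0.975, 0.0], [-0.0, -0.0, -1.0]]
ft_force: [-0.6, 0.5, -1.0]
grip_width: 0.0
```

View pics/scene2.png

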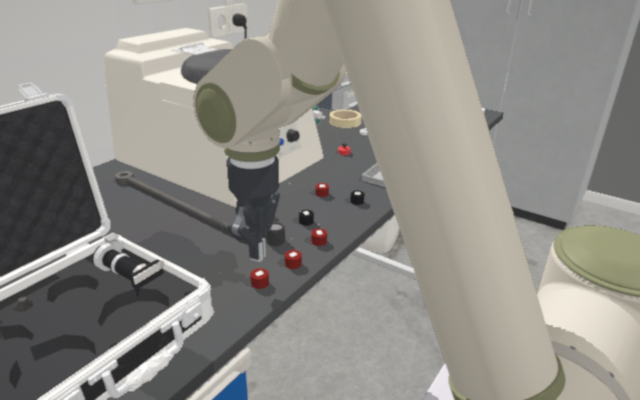

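View pics/wrist2.png

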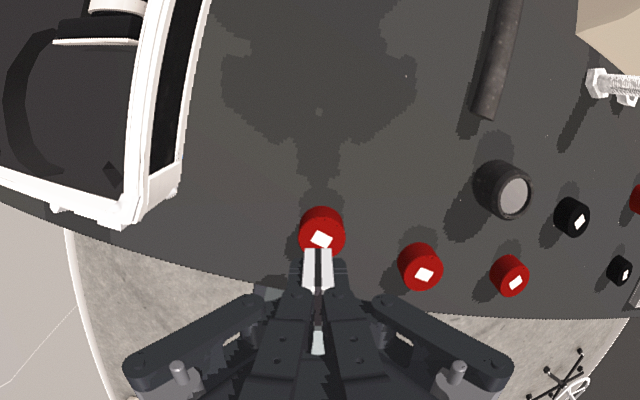

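The hand is straight over the left-most red mount, fingertips about 30 mm above its top. I'll hold a few rows longer, then lift and move to the loupe.

Emit:
step_arm(steps=[0, 0, 0, 0, 0, 0, 0, 0, 0, 0, 0, 0, 0, 0, 0, 0, 0, 0, 0, 0, 0, 0, 0, 0, 0, 0, 0, 0, 0, 0, 0, -0.06, 0, 0, 0, 0, 0, 0, -0.16, 0, 0, 0, 0, 0, 0, -0.26, 0, 0, 0, 0, 0, 0, -0.33, 0, 0, 0, 0, 0, 0, -0.36, 0, 0, 0, 0, 0, 0, -0.36, 0, 0, 0])

```text
time_s: 7.7
position: [0.4658, 0.0768, 0.1769]
tool_rot: [[0.975, 0.221, 0.002], [0.221, -0.975, -0.0], [0.002, 0.001, -1.0]]
ft_force: [0.8, -0.3, 0.1]
grip_width: 0.0
```

Emit:
step_arm(steps=[0, 0.02, 0.06, 0, 0, 0, 0, 0, 0.04, 0.16, 0, 0, 0, 0, 0, 0.06, 0.26, 0, 0, 0, 0, 0, 0.08, 0.34, 0, 0, 0, 0, 0, 0.1, 0.4, 0, 0, 0, 0, 0, 0.1, 0.42, 0, 0, 0, 0, 0, 0.1, 0.42, 0, 0, 0, 0, 0, 0.1, 0.42, 0, 0, 0, 0])

```text
time_s: 8.5
position: [0.5221, -0.0387, 0.176]
tool_rot: [[0.975, 0.222, -0.001], [0.222, -0.975, 0.001], [-0.001, -0.001, -1.0]]
ft_force: [-0.9, 0.2, -1.1]
grip_width: -0.0002
```

Next I go down 0.095 m, to TCP z of about 0.081.

Emit:
step_arm(steps=[0, 0, 0, 0.05, 0, 0, 0, 0, 0, 0, 0.12, 0, 0, 0, 0, 0, 0, 0.19, 0, 0, 0, 0, 0, 0, 0.25, 0, 0, 0, 0, 0, 0, 0.29, 0, 0, 0, 0, 0, 0, 0.31, 0, 0, 0, 0, 0, 0, 0.315, 0, 0, 0, 0, 0, 0, 0.315, 0, 0, 0, 0, 0, 0, 0.315, 0, 0, 0])

```text
time_s: 9.4
position: [0.5229, -0.0394, 0.0825]
tool_rot: [[0.975, 0.221, 0.001], [0.221, -0.975, -0.0], [0.001, 0.001, -1.0]]
ft_force: [0.1, 0.4, 0.0]
grip_width: 0.0001
```

Emit:
step_arm(steps=[0, 0, 0, 0, 0, 0, 0, 0, 0, 0, 0, 0, 0, 0, 0, 0, 0, 0, 0, 0, 0, 0, 0, 0, 0, 0, 0, 0, 0, 0, 0, 0, 0, 0, 0, 0, 0, 0, 0, 0, 0, 0, 0, 0, 0, 0, 0, 0, 0, 0, 0, 0, 0, 0, 0, 0, 0, 0, 0, 0, 0, 0, 0, 0, 0, 0, 0, 0, 0, 0])

```text
time_s: 10.4
position: [0.5226, -0.0395, 0.0818]
tool_rot: [[0.975, 0.221, 0.0], [0.221, -0.975, -0.0], [0.0, 0.0, -1.0]]
ft_force: [0.4, 0.7, -0.0]
grip_width: 0.0001
```

Run:
```python
from h import *
import cv2
print(env.observe()['position'])
for n in ['scene','wrist']:
    p,d=imaging.get_image(n); cv2.imwrite(f'pics/{n}3.png',p)
```

```text
[ 0.52264701 -0.0394945   0.08184369]
```

View pics/scene3.png

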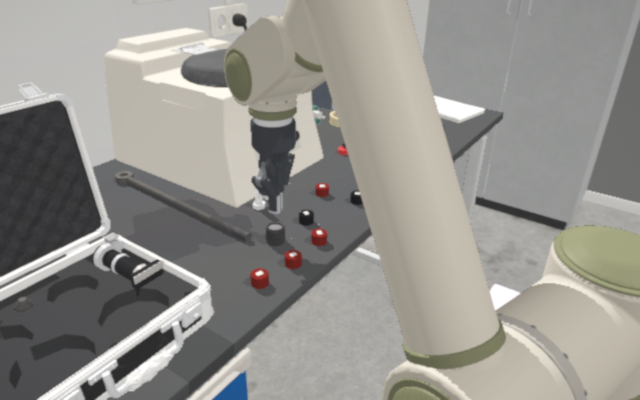

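View pics/wrist3.png

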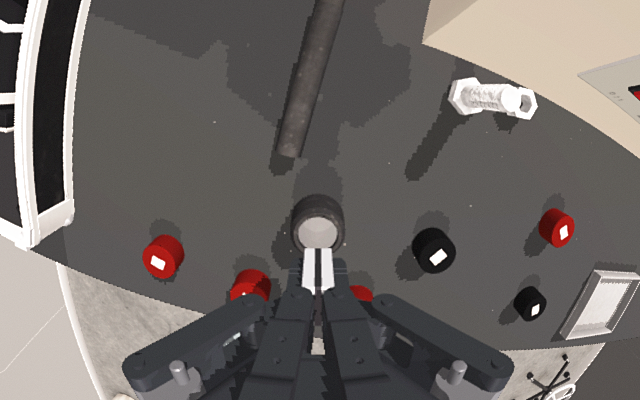

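The fingertips are centred over the loupe mouth, at (318,250) against (318,232) in the wrist view. In the scene view they are right above the barrel. I'll hold on, then lift.

Emit:
step_arm(steps=[0, 0, 0, 0, 0, 0, 0, 0, 0, 0, 0, 0, 0, 0, 0, 0, 0, 0, 0, 0, 0, 0, 0, 0, 0, 0, 0, 0, 0, 0, 0, 0, 0, 0, 0, 0, 0, 0, 0, 0, 0, 0, 0, 0, 0, 0, 0, 0, 0, 0, 0, 0, 0, 0, 0, 0, 0, 0, 0, 0, 0, 0, 0, 0, 0, 0, 0, 0, 0, 0])

```text
time_s: 11.5
position: [0.5226, -0.0395, 0.0818]
tool_rot: [[0.975, 0.221, 0.0], [0.221, -0.975, 0.0], [0.0, -0.0, -1.0]]
ft_force: [0.1, -0.5, -0.9]
grip_width: 0.0001
```

Emit:
step_arm(steps=[0, 0, 0, 0, 0, 0, 0, 0, 0, 0, 0, 0, 0, 0, 0, 0, 0, 0, 0, 0, 0, 0, 0, 0, -0.06, 0, 0, 0, 0, 0, 0, -0.16, 0, 0, 0, 0, 0, 0, -0.26, 0, 0, 0, 0, 0, 0, -0.36, 0, 0, 0, 0, 0, 0, -0.42, 0, 0, 0, 0, 0, 0, -0.44, 0, 0, 0, 0, 0, 0, -0.44, 0, 0, 0])

```text
time_s: 12.5
position: [0.5227, -0.0395, 0.214]
tool_rot: [[0.975, 0.221, 0.001], [0.221, -0.975, -0.0], [0.001, 0.0, -1.0]]
ft_force: [-0.0, 0.1, -0.8]
grip_width: -0.0001
```

Emit:
step_arm(steps=[0, -0.06, 0.01, 0, 0, 0, 0, 0, -0.16, 0.03, 0, 0, 0, 0, 0, -0.26, 0.04, 0, 0, 0, 0, 0, -0.36, 0.06, 0, 0, 0, 0, 0, -0.42, 0.07, 0, 0, 0, 0, 0, -0.44, 0.07, 0, 0, 0, 0, 0, -0.44, 0.07, 0, 0, 0, 0])

```text
time_s: 13.2
position: [0.3982, -0.0891, 0.2132]
tool_rot: [[0.975, 0.22, -0.001], [0.22, -0.975, 0.001], [-0.001, -0.001, -1.0]]
ft_force: [-0.2, 0.1, -0.5]
grip_width: -0.0001
```

Emit:
step_arm(steps=[0, -0.02, 0.08, 0, 0, 0, 0, 0, -0.04, 0.18, 0, 0, 0, 0, 0, -0.06, 0.29, 0, 0, 0, 0, 0, -0.09, 0.4, 0, 0, 0, 0, 0, -0.11, 0.51, 0, 0, 0, 0, 0, -0.14, 0.62, 0, 0, 0, 0, 0, -0.16, 0.72, 0, 0, 0, 0, 0, -0.18, 0.8, 0, 0, 0, 0, 0, -0.19, 0.84, 0, 0, 0, 0, 0, -0.19, 0.84, 0, 0, 0, 0])

```text
time_s: 14.2
position: [0.3991, -0.3482, 0.213]
tool_rot: [[0.975, 0.22, -0.0], [0.22, -0.975, 0.001], [-0.0, -0.001, -1.0]]
ft_force: [0.4, 0.5, 0.9]
grip_width: -0.0
```

Run:
```python
from h import *
import cv2
c=imaging.get_calibration('wrist');K=c['camera_matrix'];T=c['world_from_camera']
def fw(u,v,h):
    x=(u-K[0,2])/K[0,0];y=(v-K[1,2])/K[1,1];t=np.hypot(x,y)
    r=T[:3,:3]@np.array([x/t*np.sin(t),y/t*np.sin(t),np.cos(t)]);o=T[:3,3]
    return np.round(o+r*(h-o[2])/r[2],3)
print(env.observe()['position'])
p,d=imaging.get_image('wrist'); cv2.imwrite('pics/wrist4.png',p)
for r in imaging.pinpoint('wrist','tray_top'): print(r['score'],r['pixel'],fw(*r['pixel'],.016))
```

```text
[ 0.39910407 -0.34823065  0.21298744]
0.85 [399.8, 118.2] [ 0.482 -0.418  0.016]
```

View pics/wrist4.png

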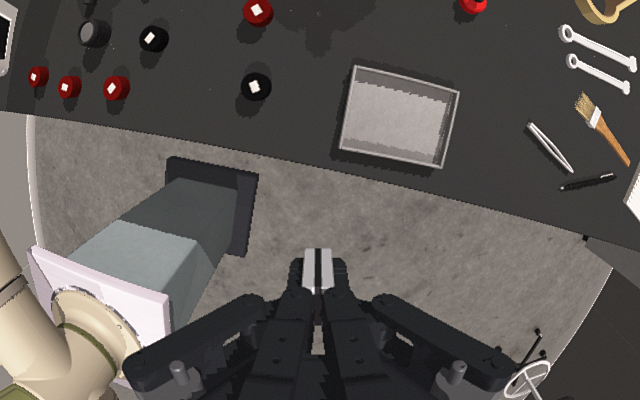

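The wrist view puts the tray's middle at (400,117), i.e. (0.482, -0.418), which agrees with the top view. The fingers have passed clear of the black mounts.

Emit:
step_arm(steps=[0, 0.05, 0.06, 0, 0, 0, 0, 0, 0.11, 0.15, 0, 0, 0, 0, 0, 0.17, 0.23, 0.02, 0, 0, 0, 0, 0.21, 0.28, 0.08, 0, 0, 0, 0, 0.215, 0.29, 0.16, 0, 0, 0, 0, 0.215, 0.29, 0.25, 0, 0, 0, 0, 0.215, 0.29, 0.34, 0, 0, 0, 0, 0.215, 0.29, 0.42, 0, 0, 0, 0, 0.215, 0.29, 0.48, 0, 0, 0, 0, 0.215, 0.29, 0.5, 0, 0, 0])

```text
time_s: 15.3
position: [0.4807, -0.4161, 0.0622]
tool_rot: [[0.975, 0.222, -0.002], [0.222, -0.975, 0.003], [-0.001, -0.003, -1.0]]
ft_force: [-0.4, -0.2, 0.6]
grip_width: -0.0001
```

Emit:
step_arm(steps=[0, 0, 0, 0, 0, 0, 0, 0, 0, 0, 0, 0, 0, 0, 0, 0, 0, 0, 0, 0, 0, 0, 0, 0, 0, 0, 0, 0, 0, 0, 0, 0, 0, 0, 0, 0, 0, 0, 0, 0, 0, 0, 0, 0, 0, 0, 0, 0, 0, 0, 0, 0, 0, 0, 0, 0, 0, 0, 0, 0, 0, 0, 0, 0, 0, 0, 0, 0, 0, 0])

```text
time_s: 16.3
position: [0.4808, -0.4181, 0.0638]
tool_rot: [[0.975, 0.221, -0.0], [0.221, -0.975, 0.0], [-0.0, -0.0, -1.0]]
ft_force: [-0.3, 0.1, 0.1]
grip_width: 0.0001
```

Run:
```python
from h import *
import cv2
print(env.observe()['position'])
for n in ['top','wrist','scene']:
    p,d=imaging.get_image(n); cv2.imwrite(f'pics/{n}5.png',p)
```

```text
[ 0.48075044 -0.41811298  0.06378836]
```

Emit:
step_arm(steps=[0, 0, 0, 0, 0, 0, 0, 0, 0, 0, 0, 0, 0, 0, 0, 0, 0, 0, 0, 0, 0, 0, 0, 0, 0, 0, 0, 0, 0, 0, 0, 0, 0, 0, 0, 0, 0, 0, 0, 0, 0, 0, 0, 0, 0, 0, 0, 0, 0, 0, 0, 0, 0, 0, 0, 0, 0, 0, 0, 0, 0, 0, 0, 0, 0, 0, 0, 0, 0, 0])

```text
time_s: 17.45
position: [0.4808, -0.4181, 0.0638]
tool_rot: [[0.975, 0.221, -0.0], [0.221, -0.975, 0.0], [-0.0, -0.0, -1.0]]
ft_force: [0.2, 0.7, 0.4]
grip_width: -0.0001
```

View pics/wrist5.png

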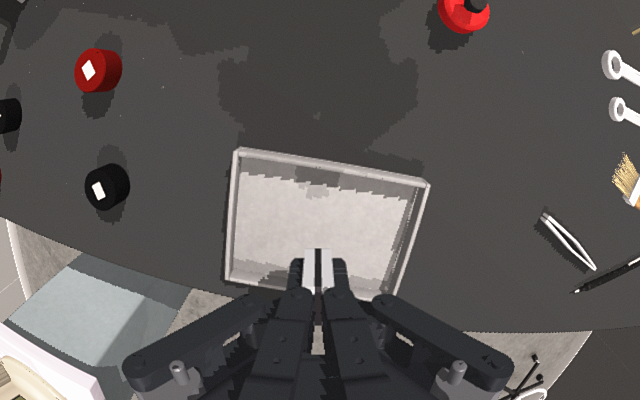

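View pics/top5.png

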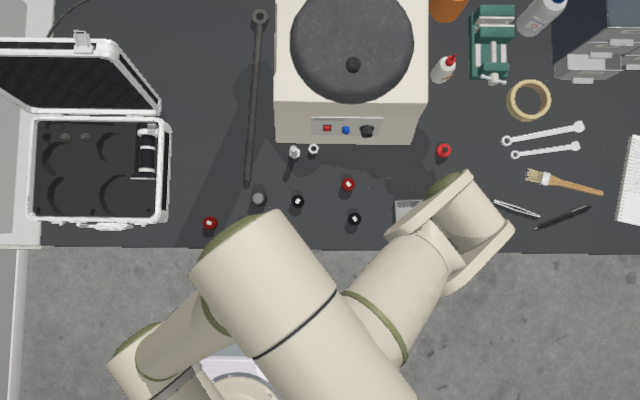

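The wrist view shows the fingertips at (318,252), over the middle of the tray. The visible objects in the top view are where they were. I'll hold another second, then hand in.

Emit:
step_arm(steps=[0, 0, 0, 0, 0, 0, 0, 0, 0, 0, 0, 0, 0, 0, 0, 0, 0, 0, 0, 0, 0, 0, 0, 0, 0, 0, 0, 0, 0, 0, 0, 0, 0, 0, 0, 0, 0, 0, 0, 0, 0, 0, 0, 0, 0, 0, 0, 0, 0, 0, 0, 0, 0, 0, 0, 0, 0, 0, 0, 0, 0, 0, 0, 0, 0, 0, 0, 0, 0, 0])

```text
time_s: 18.45
position: [0.4808, -0.4181, 0.0638]
tool_rot: [[0.975, 0.221, 0.0], [0.221, -0.975, 0.0], [0.0, -0.0, -1.0]]
ft_force: [0.1, 0.6, -0.6]
grip_width: -0.0002
```

```bash
python3 -c "
from rig import env,close_job
s=env.observe();print(s['time_s'],s['position'],s['ft_force']);print(close_job())"
```

```text
18.45 [ 0.48078602 -0.41806988  0.0638169 ] [ 0.13552645  0.64447548 -0.57920629]
the job is handed in; nothing more can be done
None
```

I pointed with the shut fingertips at the left-most dark red mount, then the stand loupe, then the middle of the tray, and handed the job in at 18.45 s. The hand was still over the tray.

- **Position:** each stop was within about 3 mm of the point I measured, sideways. The fingertips were about 30 mm above each top.
- **Holds:** I stayed more than 2 s at the mount and at the loupe, and about 3 s at the tray.
- **Black mounts:** between the loupe and the tray the hand went round them at a height of about 0.2 m. It never came close over either.
- **Contact:** the force readings stayed within about 1 N, which is noise. In the last top view the objects still in sight had not moved; the arm hid two red mounts and most of the tray there.
- **Measurements:** the camera views agreed on position to about 5 mm. The exception was the scene camera's tray estimate, which was about 15 mm off. I went by the top and wrist views for the tray.

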